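Swap three vessels round into the spill dishes that suit their size

TASK

The three vessels stand in the wrong steel spill dishes. Swap them round so that each ends upright in the middle of the dish that suits its size: the large bottle in the largest dish, the conical flask in the middle-sized dish and the small dropper bottle in the smallest; park one on a free bit of worktop meanwhile. Do not tip over a vessel, and leave the funnel, cork ring, tape roll and timer where they are.

Things in the scene. Friction and masses are not known exactly. Their poses are not given: they have to be found in the camera images.
- reagent_bottle: Brown screw-cap bottle with a red cap and a paper label, the largest of the three vessels: round, 64 mm diameter, 130 mm tall, 0.24 kg. Cap 43 mm diameter, the top 22 mm (108 to 130 mm above the underside), does not turn; the bottle may be lifted by it with a firm grip (25 N; at 12 N it swings). Origin: centre of the underside; z up its axis. At the start it stands in the smallest dish.
- conical_flask: Glass conical flask with a yellowish filling (solid, it does not move), the middle-sized vessel: round, 64 mm diameter at the foot, tapering to a narrow neck, 104 mm tall, 0.07 kg. Grip it at the upper part, about 85 to 90 mm above the underside; it feels like a plain cone there, about 35 mm wide. Origin: centre of the underside; z up its axis. At the start it stands in the largest dish.
- dropper_bottle: Small brown dropper bottle with a black pointed dropper cap, the smallest vessel: round, 29 mm diameter, 83 mm tall, of which the body to grip is the lower 58 mm, 0.035 kg. Origin: centre of the underside; z up its axis. At the start it stands in the middle-sized dish.
- dish_large: Round brushed-steel spill dish with a level floor and a low upright rim, fixed to the worktop; the largest of three, 116 mm outside diameter at the rim, 105 mm across the flat floor. Rim 12 mm high and 4 mm thick, floor 3 mm above the worktop. Origin: centre of its underside, on the worktop; z up.
- dish_medium: Round brushed-steel spill dish with a level floor and a low upright rim, fixed to the worktop; the middle-sized of three, 98 mm outside diameter at the rim, 87 mm across the flat floor. Rim 12 mm high and 4 mm thick, floor 3 mm above the worktop. Origin: centre of its underside, on the worktop; z up.
- dish_small: Round brushed-steel spill dish with a level floor and a low upright rim, fixed to the worktop; the smallest of three, 82 mm outside diameter at the rim, 71 mm across the flat floor. Rim 12 mm high and 4 mm thick, floor 3 mm above the worktop. Origin: centre of its underside, on the worktop; z up.
- funnel: Bystander, loose: white powder funnel standing on its mouth, stem up, 66 mm diameter, 78 mm tall. Origin: centre of the underside, z up.
- cork_ring: Bystander, loose: brown cork flask ring lying flat, 80 mm diameter, 25 mm tall. Origin: centre of the underside, z up.
- tape_roll: Bystander, loose: white roll of tape lying flat, 51 mm diameter, 20 mm tall. Origin: centre of the underside, z up. (Fixed, to the left of the work: an evaporator bath, x 0.32 to 0.58, y -0.17 to 0.09, 0.17 m high; its head stands out to x 0.46 from y 0 to 0.63, 0.33 m up. A glass condenser hangs at x 0.54 to 0.66, y -0.55 to -0.32, 0.45 m up.)
- timer: Bystander, loose: white bench timer with a grey display, 30 x 62 mm foot (x, y), 58 mm tall. Origin: centre of the underside, z up. Clear worktop for parking a vessel (only listed things stand there): x 0.36 to 0.60, y -0.45 to -0.18; best with x under 0.52, clear of the condenser overhead.
Mind the look-alikes: they are no part of the job. What is shaped like the conical_flask but blue is not meant.

How it is judged:
At the end, for the whole second after the job is handed in: Reagent bottle in the largest dish, conical flask in the middle-sized dish, dropper bottle in the smallest dish: each with its axis within 15 mm of the dish's centre, standing on the dish's floor, upright within 0.1 rad, released and at rest (horizontal distance between dropper_bottle and dish_small below 0.015 m and z of dropper_bottle in the frame of dish_small between -0.002 and 0.008 m and angle between each of dropper_bottle, conical_flask, reagent_bottle's own z axis and vertical below 0.1 rad and linear speed of each of dropper_bottle, conical_flask, reagent_bottle below 0.02 m/s and angular speed of each of dropper_bottle, conical_flask, reagent_bottle below 0.2 rad/s and horizontal distance between conical_flask and dish_medium below 0.015 m and z of conical_flask in the frame of dish_medium between -0.002 and 0.008 m and horizontal distance between reagent_bottle and dish_large below 0.015 m and z of reagent_bottle in the frame of dish_large between -0.002 and 0.008 m); the robot touches nothing.
It fails at once if a vessel tips over (more than 0.6 rad from upright) (angle between any of dropper_bottle, conical_flask, reagent_bottle's own z axis and vertical above 0.6 rad).
It fails at once if a bystander (funnel, cork ring, tape roll, timer) is shifted by more than 30 mm (distance of any of funnel, cork_ring, tape_roll, timer from where it was at the start of the episode above 0.03 m).
It also fails if it takes over 104 s, if anything falls off the work surface, if the arm or the gripper's body presses on something with over 40 N, if the wrist force passes 120 N, or if a joint passes its speed limit or range.

ROBOT

A 6-joint arm with a two-finger parallel gripper is mounted at the origin on a cart in front of the work surface, level with it; the furniture and walls round the work are solid. World frame = base frame: x ahead of the robot, y to its left, z up, the work surface at z = 0. Lengths are in m, angles in rad, forces in N, time in s.
With the tool pointing down it reaches from about 0.25 to 0.775 m from the base axis. Payload 4 kg.
Tool frame: the origin (TCP) lies midway between the tips of the shut fingers; the grasp point (between the pads) lies 19 mm behind it (robot.hold_point_z is the distance from the TCP to the grasp point, in m); z points along the fingers, y is the line along which they close (so a half turn about z gives the same grasp; the last joint's range is limited). The gripper opens to 94 mm and grips with 3 to 60 N. Pads are 16 mm wide; open, the fingers measure 119 mm over their backs; the gripper's body (75 mm by 177 mm) begins 78 mm behind the grasp point.
Start: joints at [1.024, 0.087, 1.371, -0, 1.684, -0.103], TCP at [0.236, 0.497, 0.206] pointing down, gripper open.
Joint ranges: [-3.1, 3.1], [-0.76, 2.03], [0.27, 2.55], [-1.08, 4.22], [0.17, 2.65], [-2.57, 2.57]. Speed limits (rad/s): [2.79, 2.79, 3.14, 3.14, 3.14, 3.14].

INTERFACE

Orientations are given as [roll, pitch, yaw] about the fixed x, y, z axes, in that order (R = Rz(yaw) Ry(pitch) Rx(roll)).
In Python, from bench import readout, imaging, robot gives the robot as it stands.
- The arm moves only by the tool carry_out, never from a script. Its argument "motion" is text: rows parted by semicolons, each of 7 numbers parted by spaces: the shift along the tool's x, y, z each as a share of 200 mm, from -1 to 1, then the turn, a rotation vector about the tool's x, y, z each as a share of 120 degrees, from -1 to 1, then the opening, from 0 (shut) to 1 (fully open). A call has 1 to 12 rows; each row shifts and turns the commanded pose from where the row before left it, along the tool's axes as they then stand; what a row does not reach is not made up. A row lasts 1/8 s, in which the tool goes at most 62.5 mm and 10.7 degrees, less where a joint would pass 70% of its speed; a pose out of reach is approached as far as the arm can. A call with a number of a shift or a turn outside -1 to 1 is refused whole. A call with a gripper value outside its range is refused whole. The fingers move at their own pace and stop on an object; the grip force is fixed at half the most. Time passes only in rows, so rows that do not move let the fingers close. It gives the time, the measured TCP pose, the force, the opening and the grip force at its end, in the units of the state.
- readout.get_obs(): the state, without advancing time (a new reading comes with each control period).
- imaging.snapshot(name): name is "scene" or "top" or "wrist"; returns a dict with "pixels" (384x512x3 uint8, red, green, blue), "fx", "fy", "cx", "cy" (pixels), "dist_coeffs" ([k1, k2, p1, p2, k3] as OpenCV has them; the pictures are not rectified), "R" (3x3) and "t" (3): a world point X has camera coordinates R X + t. Camera axes: x right, y down, z forward; pixel columns grow to the right and rows downward; lengths in m; the calibration is good to about 2 mm. A picture is of the moment at which its call begins. There is no depth.
- robot.close_job(): hands the job in; it is judged then, once.
The state is a dict: "time": time; "joint_positions": joint angles; "qvel": joint speeds; "joint_torque": joint torques, N m; "tool_pos": TCP position; "ee_rot": TCP orientation; "wrist_force": force on the tool from outside, world axes, zero at the start; "wrist_torque": the same for the moment, N m; "width": finger opening in m; "finger_force": force on a finger pad.
Only numpy, scipy, OpenCV 4.12 (cv2) and the standard library are available. Lean on these libraries where they do the work, as an engineer would, in place of code of your own. Each camera call takes 0.05 s, during which the arm holds its last target. There are 200 camera calls.

## Working session

There is one attempt and no reset: what is moved stays moved. The work goes in short steps, Python scripts to look and compute and a tool call to move; the robot and the scene stay as the last step left them, time stands still between calls to the robot, and variables do not carry over. Pictures are saved under pics/ and viewed, at most 14 in all, crops included, and the job is handed in when it is done.

Besides the shell and the picture viewer there is one more tool, called after "Call:" as name(argument=value, ...), one argument or row to a line, values as JSON. carry_out: Moves the arm, as the interface text tells. Its arguments: {"type":"object","properties":{"motion":{"type":"string"}},"required":["motion"]}

```bash
mkdir -p pics
cat > h.py <<'E'
import numpy as np, cv2
from bench import readout, imaging, robot
def snap(n,f=None):
    s=imaging.snapshot(n)
    if f: cv2.imwrite(f,s['pixels'][:,:,::-1])
    return s
def K(s): return np.array([[s['fx'],0,s['cx']],[0,s['fy'],s['cy']],[0,0,1.]])
def ray(s,u,v,z):
    "pixel -> world point at height z"
    p=cv2.undistortPoints(np.array([[[u,v]]],float),K(s),np.array(s['dist_coeffs'],float))[0,0]
    R=np.array(s['R']);t=np.array(s['t']);c=-R.T@t;d=R.T@np.array([p[0],p[1],1])
    return c+d*(z-c[2])/d[2]
def proj(s,X):
    r,_=cv2.Rodrigues(np.array(s['R'],float))
    return cv2.projectPoints(np.array(X,float).reshape(-1,3),r,np.array(s['t'],float),K(s),np.array(s['dist_coeffs'],float))[0][:,0]
E
python3 - <<'E'
from h import *
for n in ('scene','top'):
    s=snap(n,f'pics/{n}0.png'); R=np.array(s['R']);print(n,-R.T@np.array(s['t']),s['fx'],s['dist_coeffs'],R[2])
print(readout.get_obs())
E
```

```text
scene [-0.41778964 -0.29056803  0.47069802] 445.1116547901082 [-0.06950917  0.          0.          0.          0.        ] [ 0.89981168 -0.09888423 -0.42492452]
top [ 0.41015344 -0.37661451  0.96223481] 404.63066452619347 [0.00538582 0.         0.         0.         0.        ] [ 0.11021838 -0.02213537 -0.99366088]
{'time': 0.1, 'joint_positions': array([ 1.02391583e+00,  8.78779259e-02,  1.37211249e+00, -4.15900527e-05,
        1.68363132e+00, -1.03120622e-01]), 'qvel': array([-1.50777590e-03,  3.42881052e-04, -3.12097082e-03,  9.55499257e-04,
        6.90433051e-04,  6.59920503e-05]), 'joint_torque': array([ 2.01008646e-03, -3.41253304e+01, -3.03301156e+01,  7.19879265e-02,
        3.04438127e-02, -1.07967248e-04]), 'tool_pos': array([0.23589512, 0.49627502, 0.20441823]), 'ee_rot': array([-3.13957010e+00, -1.67753668e-04,  2.69782797e+00]), 'wrist_force': array([0.04064262, 0.36628176, 0.24083974]), 'wrist_torque': array([-0.02717793, -0.01069524, -0.00177084]), 'finger_force': 0.0, 'width': 0.09395286719005826}
```

View pics/scene0.png

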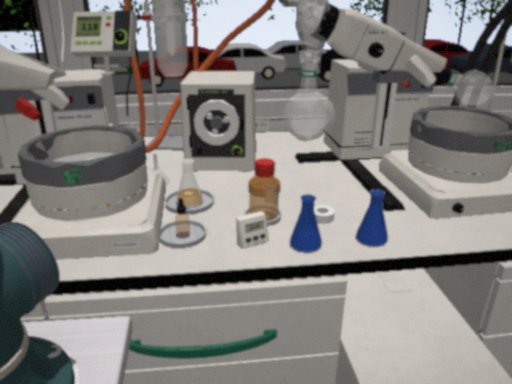

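View pics/top0.png

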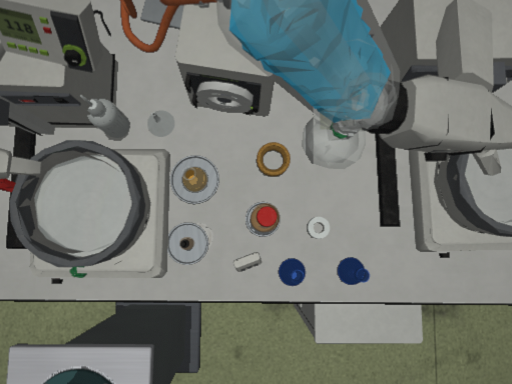

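The scene view shows the dropper bottle at (183,220), the yellow flask at (190,190) and the red-capped bottle at (264,185). In the top view the dishes are at (187,243), (194,180) and (263,218). The cork ring is at (273,159), tape roll at (318,228), timer at (247,262) and funnel at (161,124). The blue flasks at (292,272) and (352,271) are look-alikes, as is the clear flask further back. Candidates for the conical flask are yellow at top (195,180), which I choose, and blue at (292,272) and (352,271). Next I check in a close crop.

Run:
```python
from h import *
s=snap('top'); im=s['pixels'][:,:,::-1]
for n,c,D in (('L',(195,180),.116),('M',(188,243),.098),('S',(263,218),.082)):
    print(n,ray(s,*c,.012), 'px diam', 404.6*D/.95)
c=im[140:290,150:350]; cv2.imwrite('pics/crop0.png',cv2.resize(c,None,fx=4,fy=4,interpolation=cv2.INTER_CUBIC))
for n,c,z in (('cork',(273,159),.025),('tape',(318,228),.02),('timer',(247,262),.058),('blue1',(292,270),.05),('funnel',(161,122),.0),('cap',(266,216),.13)): print(n,ray(s,*c,z).round(3))
```

```text
L [ 0.53355141 -0.25113712  0.012     ] px diam 49.40378947368422
M [ 0.38603875 -0.23916747  0.012     ] px diam 41.737684210526325
S [ 0.44605536 -0.4125994   0.012     ] px diam 34.923368421052636
cork [ 0.584 -0.434  0.025]
tape [ 0.424 -0.541  0.02 ]
timer [ 0.347 -0.377  0.058]
blue1 [ 0.33  -0.477  0.05 ]
funnel [ 0.676 -0.163  0.   ]
cap [ 0.446 -0.414  0.13 ]
```

View pics/crop0.png

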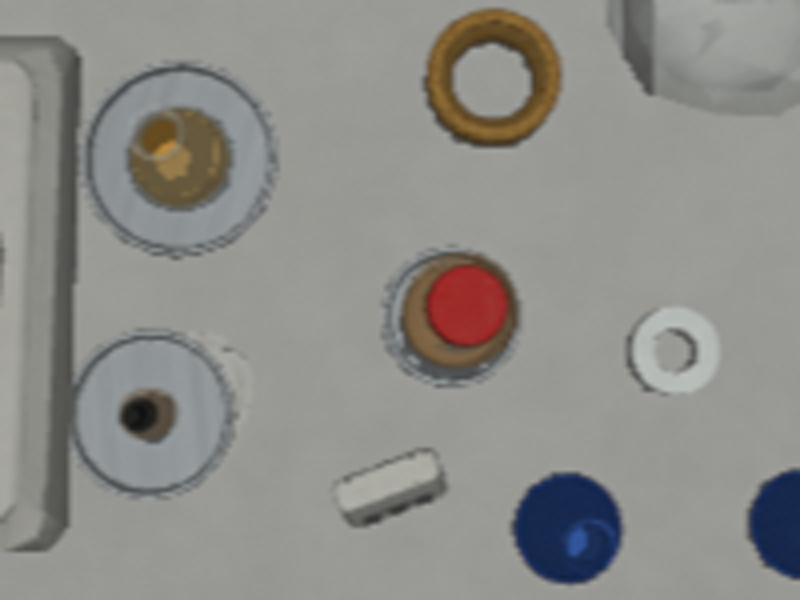

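The crop confirms the choice. The yellow flask sits in the largest dish (crop 180,160), the dropper bottle in the middle dish (153,412) and the bottle in the smallest dish (451,317). The measured diameters of about 48.7, 41.7 and 35 px match what the dish sizes should give. Now I refine the vessel axes and cross-check them with the scene view.

Run:
```python
from h import *
s=snap('top'); c=snap('scene')
f=lambda x,y:(150+x/4,140+y/4)
for n,p,z in (('L',(180,160),.012),('M',(153.5,412.5),.012),('S',(451,317),.012),('cap',(467,305),.133),('flask foot',(180,158),.01),('flask rim',(160,133),.107),('drop tip',(139,412),.086),('drop body',(153,415),.05)):
    print(n,ray(s,*f(*p),z).round(4), 'scene px',proj(c,ray(s,*f(*p),z)).round(1))
def blob(s,m,box):
    k=np.zeros_like(m);x0,x1,y0,y1=box;k[y0:y1,x0:x1]=m[y0:y1,x0:x1]
    y,x=np.nonzero(k);return x.mean(),y.mean(),(x.min(),x.max(),y.min(),y.max()),len(x)
im=s['pixels'].astype(int);red=(im[...,0]>120)&(im[...,1]<70)
b=blob(s,red,(240,290,190,240));print('cap',b,ray(s,b[0],b[1],.133))
im=c['pixels'];cv2.imwrite('pics/crop1.png',cv2.resize(im[140:260,140:340,::-1],None,fx=4,fy=4,interpolation=cv2.INTER_CUBIC))
```

```text
L [ 0.5336 -0.2511  0.012 ] scene px [[190.4 199.1]]
M [ 0.3858 -0.24    0.012 ] scene px [[184.2 230.7]]
S [ 0.4431 -0.412   0.012 ] scene px [[263.4 213. ]]
cap [ 0.4452 -0.4157  0.133 ] scene px [[265.3 161.3]]
flask foot [ 0.535  -0.2508  0.01  ] scene px [[190.4 199.6]]
flask rim [ 0.5355 -0.2527  0.107 ] scene px [[188.5 161.1]]
drop tip [ 0.3878 -0.243   0.086 ] scene px [[183.1 197.8]]
drop body [ 0.3854 -0.2453  0.05  ] scene px [[185.5 214.3]]
cap (np.float64(266.52881355932203), np.float64(215.86779661016948), (np.int64(257), np.int64(276), np.int64(207), np.int64(225)), 295) [ 0.44593243 -0.41520516  0.133     ]
```

View pics/crop1.png

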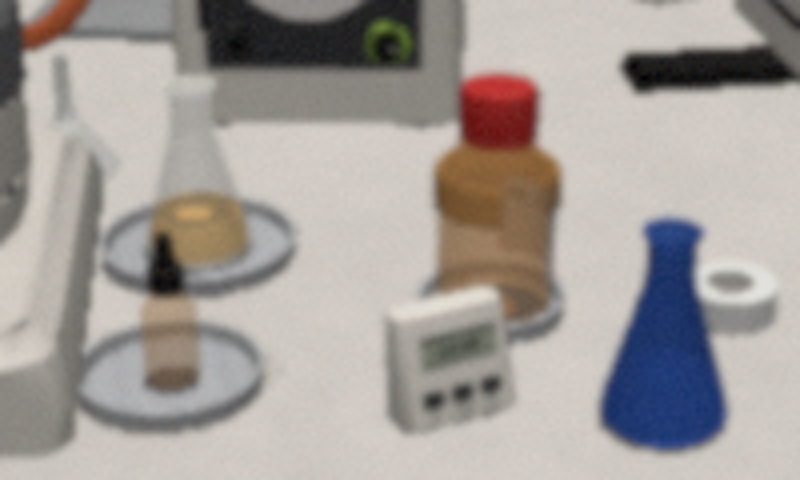

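Call:
carry_out(
  motion="0 0 0 0 0 0.09 1; 0 0 0 0 0 0.09 1; 0 0 0 0 0 0.09 1; 0 0 0 0 0 0.09 1; 0 0 0 0 0 0.09 1; 0 0 0 0 0 0.088 1; 0 0 0 0 0 0 1; 0 0 0 0 0 0 1",
)

```text
time: 1.25
tool_pos: [0.2361, 0.4967, 0.2054]
ee_rot: [-3.142, 0.0, 1.579]
wrist_force: [-0.1, 0.2, -0.2]
width: 0.0941
finger_force: 0.0
```

The scene view confirms it: the flask rim is seen at (188,161) against a predicted (188.5,161), and the cap top at (265,162) against (265,161). The dropper bottle appears about 4 mm further to +y, centred on its dish. I now swing round at small radius, in front of the bath.

Call:
carry_out(
  motion="-0.2 0.02 0 0 0 0 1; -0.2 0.02 0 0 0 0 1; -0.2 0.02 0 0 0 0 1; -0.2 0.02 0 0 0 0 1; -0.2 0.02 0 0 0 0 1; -0.2 0.02 0 0 0 0 1; 0 0 0 0 0 0 1",
)

```text
time: 2.12
tool_pos: [0.2617, 0.2554, 0.2059]
ee_rot: [3.14, -0.001, 1.574]
wrist_force: [-0.2, 1.1, -0.6]
width: 0.0944
finger_force: 0.0
```

Call:
carry_out(
  motion="-0.2 0.01 0 0 0 0.001 1; -0.2 0.01 0 0 0 0.001 1; -0.2 0.01 0 0 0 0.001 1; -0.2 0.01 0 0 0 0.001 1; -0.2 0.01 0 0 0 0 1; -0.2 0.01 0 0 0 0 1; -0.2 0.01 0 0 0 0 1; -0.2 0.01 0 0 0 0 1; -0.2 0.01 0 0 0 0 1; -0.2 0.01 0 0 0 0 1; -0.2 0.01 0 0 0 0 1; -0.2 0.01 0 0 0 0 1",
)

```text
time: 3.62
tool_pos: [0.2856, -0.2244, 0.2055]
ee_rot: [3.14, -0.0, 1.569]
wrist_force: [0.0, 0.4, 0.4]
width: 0.0941
finger_force: 0.0
```

Call:
carry_out(
  motion="0 0 0 0 0 0 1; 0 0 0 0 0 0 1",
)

```text
time: 3.88
tool_pos: [0.2852, -0.2226, 0.2053]
ee_rot: [-3.142, -0.001, 1.569]
wrist_force: [0.3, 1.2, -0.2]
width: 0.0943
finger_force: 0.0
```

Call:
carry_out(
  motion="-0.021 0.179 0 0 0 0 1; -0.021 0.179 0 0 0 0 1; -0.021 0.179 0 0 0 0 1; -0.021 0.179 0 0 0 0 1; -0.021 0.179 0 0 0 0 1; -0.021 0.179 0 0 0 0 1; -0.021 0.179 0 0 0 0 1; 0 0 0 0 0 0 1; 0 0 0 0 0 0 1",
)

```text
time: 5.0
tool_pos: [0.535, -0.252, 0.2056]
ee_rot: [-3.141, -0.0, 1.569]
wrist_force: [0.1, -0.7, -0.3]
width: 0.0941
finger_force: 0.0
```

Run:
```python
from h import *
s=snap('wrist','pics/w0.png')
for X in ((.5355,-.2515,.107),(.5355,-.2515,.091),(.386,-.24,.086),(.386,-.24,.003),(.5336,-.2511,.012)): print(X,proj(s,X).round(0))
```

```text
(0.5355, -0.2515, 0.107) [[249. 195.]]
(0.5355, -0.2515, 0.091) [[249. 192.]]
(0.386, -0.24, 0.086) [[118. 181.]]
(0.386, -0.24, 0.003) [[145. 170.]]
(0.5336, -0.2511, 0.012) [[248. 179.]]
```

View pics/w0.png

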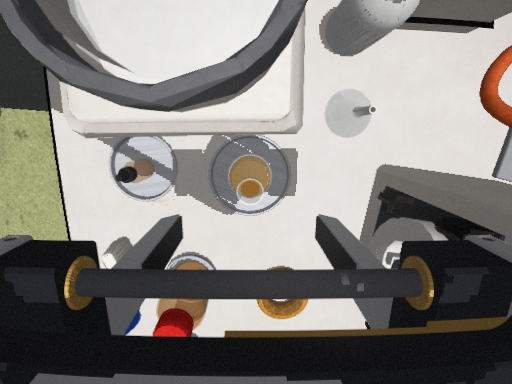

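The wrist view shows the flask rim at (250,190), the large dish at (250,175), the medium dish at (143,167) and the dropper tip at about (122,175). I compare these with the top-view fixes.

Run:
```python
from h import *
s=snap('wrist')
for n,p,z in (('rim',(250,189.5),.107),('L',(250,174.5),.012),('M',(143.5,166.5),.012),('drop tip',(125,174.5),.086),('dropbase',(150,167),.006),('cap',(174,325),.133)): print(n,ray(s,*p,z).round(4))
im=s['pixels'][:,:,::-1]
cv2.imwrite('pics/w1.png',cv2.resize(im[120:220,100:300],None,fx=4,fy=4,interpolation=cv2.INTER_CUBIC))
```

```text
rim [ 0.5359 -0.2458  0.107 ]
L [ 0.5364 -0.2454  0.012 ]
M [ 0.3876 -0.2336  0.012 ]
drop tip [ 0.3946 -0.2327  0.086 ]
dropbase [ 0.3946 -0.2351  0.006 ]
cap [ 0.4517 -0.3932  0.133 ]
```

View pics/w1.png

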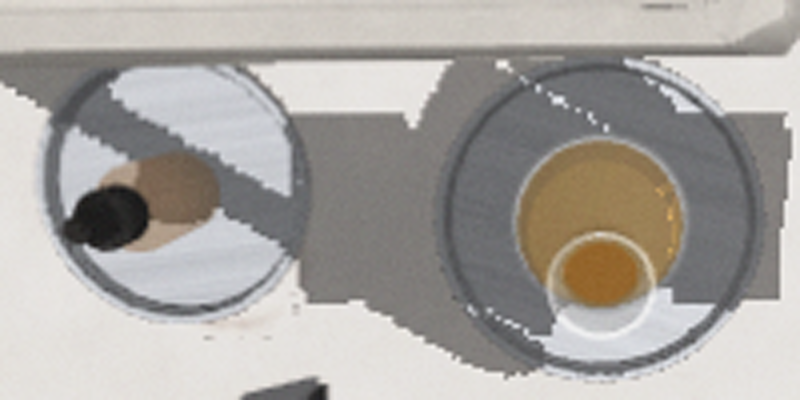

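All three cameras agree in x. The wrist view differs by about 5 mm in y for both dish and vessel alike, so it is a camera bias. I will therefore use relative displacements from dish to dish. Descending on the flask and gripping.

Call:
carry_out(
  motion="0.012 0 0.134 0 0 0 1; 0 0 0.134 0 0 0 1; 0 0 0.134 0 0 0 1; 0 0 0.134 0 0 0 1; 0 0 0.132 0 0 0 1; 0 0 0 0 0 0 1; 0 0 0 0 0 0 0; 0 0 0 0 0 0 0; 0 0 0 0 0 0 0; 0 0 0 0 0 0 0; 0 0 0 0 0 0 0; 0 0 0 0 0 0 0",
)

```text
time: 6.6
tool_pos: [0.5354, -0.2509, 0.0719]
ee_rot: [3.141, -0.0, 1.568]
wrist_force: [0.2, -0.4, -1.1]
width: 0.0391
finger_force: 29.5
```

Call:
carry_out(
  motion="0 0 -0.1 0 0 0 0; 0 0 -0.1 0 0 0 0; 0 0 -0.1 0 0 0 0; -0.095 -0.1 0 0 0 0 0; -0.095 -0.1 0 0 0 0 0; -0.095 -0.1 0 0 0 0 0; -0.1 -0.1 0 0 0 0 0; 0 0 0 0 0 0 0; 0 0 0 0 0 0 0",
)

```text
time: 7.72
tool_pos: [0.4554, -0.3272, 0.1317]
ee_rot: [3.141, -0.001, 1.568]
wrist_force: [0.7, -0.9, -0.5]
width: 0.0388
finger_force: 29.5
```

Call:
carry_out(
  motion="0 0 0.1 0 0 0 0; 0 0 0.1 0 0 0 0; 0 0 0.06 0 0 0 0; 0 0 0.03 0 0 0 0; 0 0 0.02 0 0 0 0; 0 0 0 0 0 0 0",
)

```text
time: 8.48
tool_pos: [0.4552, -0.3278, 0.0701]
ee_rot: [3.141, 0.0, 1.568]
wrist_force: [0.4, 0.7, -0.3]
width: 0.0389
finger_force: 29.5
```

Call:
carry_out(
  motion="0 0 0.005 0 0 0 0; 0 0 0 0 0 0 0; 0 0 0 0 0 0 1; 0 0 0 0 0 0 1; 0 0 0 0 0 0 1; 0 0 0 0 0 0 1; 0 0 -0.15 0 0 0 1; 0 0 -0.2 0 0 0 1; 0 0 -0.2 0 0 0 1; 0 0 -0.15 0 0 0 1; 0 0 0 0 0 0 1",
)

```text
time: 9.85
tool_pos: [0.4562, -0.3287, 0.212]
ee_rot: [3.137, 0.004, 1.568]
wrist_force: [0.6, -0.5, -0.8]
width: 0.094
finger_force: 0.0
```

Run:
```python
from h import *
s=snap('wrist','pics/w2.png')
for X in ((.4555,-.3278,.104),(.4455,-.4145,.133),(.4431,-.412,.012)): print(X,proj(s,X).round(0))
```

```text
(0.4555, -0.3278, 0.104) [[248. 192.]]
(0.4455, -0.4145, 0.133) [[239. 278.]]
(0.4431, -0.412, 0.012) [[240. 233.]]
```

View pics/w2.png

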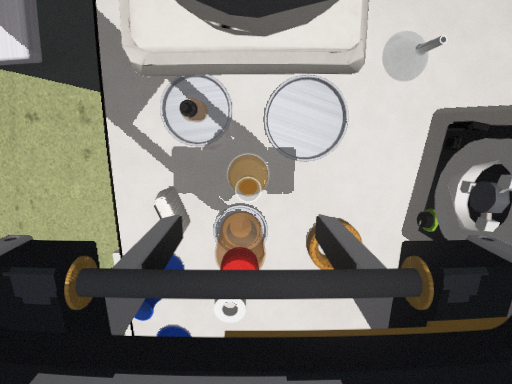

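The flask stands upright at the parking spot, at (248,188) in the picture, and the large dish is empty at (306,117). The bottle is next.

Call:
carry_out(
  motion="-0.145 -0.018 0 0 0 0 1; -0.145 -0.018 0 0 0 0 1; -0.145 -0.018 0 0 0 0 1; 0 0 0 0 0 0 1; 0 0 0 0 0 0 1",
)

```text
time: 10.52
tool_pos: [0.4436, -0.4136, 0.207]
ee_rot: [-3.14, -0.003, 1.568]
wrist_force: [0.4, -0.1, -0.1]
width: 0.0939
finger_force: 0.0
```

Call:
carry_out(
  motion="0 0 0.13 0 0 0 1; 0 0 0.13 0 0 0 1; 0 0 0.13 0 0 0 1; 0 0 0.13 0 0 0 1; 0 0 0.13 0 0 0 1; 0 0 0.13 0 0 0 1; 0 0 0 0 0 0 1; 0 0 0 0 0 0 1",
)

```text
time: 11.52
tool_pos: [0.4445, -0.4144, 0.0539]
ee_rot: [3.141, 0.001, 1.568]
wrist_force: [0.2, 0.2, -0.3]
width: 0.0937
finger_force: 0.0
```

Call:
carry_out(
  motion="0 0 0 0 0 0 0; 0 0 0 0 0 0 0; 0 0 0 0 0 0 0; 0 0 0 0 0 0 0; 0 0 -0.03 0 0 0 0; 0 0 -0.07 0 0 0 0; 0 0 -0.1 0 0 0 0; 0 0 -0.15 0 0 0 0; 0 0 -0.15 0 0 0 0; 0 0 -0.1 0 0 0 0; 0 0 0 0 0 0 0; 0 0 0 0 0 0 0",
)

```text
time: 13.02
tool_pos: [0.4435, -0.4143, 0.1719]
ee_rot: [-3.14, -0.001, 1.568]
wrist_force: [-0.5, 0.6, -3.3]
width: 0.0626
finger_force: 30.0
```

Call:
carry_out(
  motion="0 0 -0.1 0 0 0 0; 0.164 0.09 0 0 0 0 0; 0.164 0.09 0 0 0 0 0; 0.164 0.09 0 0 0 0 0; 0.164 0.09 0 0 0 0 0; 0.164 0.09 0 0 0 0 0; 0 0 0 0 0 0 0; 0 0 0 0 0 0 0; 0 0 0 0 0 0 0",
)

```text
time: 14.15
tool_pos: [0.5338, -0.2518, 0.1922]
ee_rot: [-3.14, -0.0, 1.566]
wrist_force: [0.4, 0.1, -3.1]
width: 0.0628
finger_force: 30.0
```

Run:
```python
from h import *
s=snap('top','pics/t1.png');im=s['pixels'].astype(int)
red=(im[...,0]>120)&(im[...,1]<70);y,x=np.nonzero(red[150:260,170:300]);print(len(x),x.mean()+170 if len(x) else 0)
print(readout.get_obs()['tool_pos'])
c=snap('scene','pics/s1.png');print(proj(c,[[.534,-.251,.143],[.534,-.251,.273],[.534,-.251,.003]]))
```

```text
0 0
[ 0.53383974 -0.25185286  0.19243156]
[[186.67880013 146.29040739]
 [182.75622525  88.11815818]
 [190.60604536 202.44064582]]
```

View pics/s1.png

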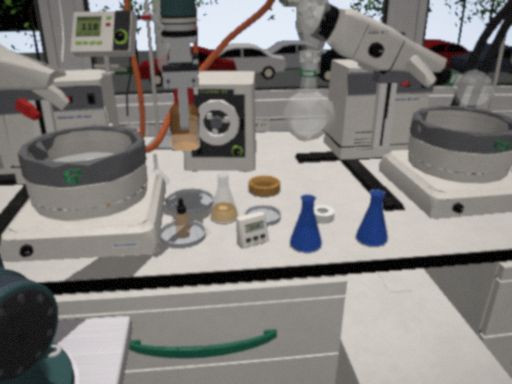

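The bottle hangs upright over the large dish, with its base at about (185,148) against an expected (187,146). Lowering it.

Call:
carry_out(
  motion="0 0 0.15 0 0 0 0; 0 0 0.15 0 0 0 0; 0 0 0.15 0 0 0 0; 0 0 0.12 0 0 0 0; 0 0 0.06 0 0 0 0; 0 0 0.04 0 0 0 0; 0 0 0.02 0 0 0 0; 0 0 0 0 0 0 0; 0 0 0 0 0 0 0",
)

```text
time: 15.38
tool_pos: [0.535, -0.2513, 0.0558]
ee_rot: [3.14, 0.001, 1.568]
wrist_force: [-0.3, 0.6, -2.6]
width: 0.0627
finger_force: 30.0
```

Call:
carry_out(
  motion="0 0 0.008 0 0 0 0; 0 0 0 0 0 0 0; 0 0 0 0 0 0 0",
)

```text
time: 15.75
tool_pos: [0.5345, -0.251, 0.0534]
ee_rot: [3.141, 0.0, 1.568]
wrist_force: [0.3, 1.0, -3.1]
width: 0.063
finger_force: 30.0
```

Call:
carry_out(
  motion="0 0 0.005 0 0 0 0; 0 0 0 0 0 0 0; 0 0 0 0 0 0 0",
)

```text
time: 16.12
tool_pos: [0.5346, -0.251, 0.0534]
ee_rot: [3.141, 0.0, 1.568]
wrist_force: [-2.2, 0.7, 4.4]
width: 0.0631
finger_force: 30.0
```

Call:
carry_out(
  motion="0 0 0 0 0 0 1; 0 0 0 0 0 0 1; 0 0 0 0 0 0 1; 0 0 0 0 0 0 1; 0 0 -0.1 0 0 0 1; 0 0 -0.15 0 0 0 1; 0 0 -0.15 0 0 0 1; 0 0 -0.15 0 0 0 1; 0 0 -0.15 0 0 0 1; 0 0 -0.06 0 0 0 1; 0 0 0 0 0 0 1",
)

```text
time: 17.5
tool_pos: [0.5348, -0.2512, 0.2048]
ee_rot: [3.14, 0.001, 1.568]
wrist_force: [0.8, 0.6, -0.4]
width: 0.0938
finger_force: 0.0
```

Call:
carry_out(
  motion="0.01 -0.185 0 0 0 0 1; 0.01 -0.185 0 0 0 0 1; 0.01 -0.185 0 0 0 0 1; 0.01 -0.185 0 0 0 0 1; 0 0 0 0 0 0 1; 0 0 0 0 0 0 1",
)

```text
time: 18.25
tool_pos: [0.3866, -0.2423, 0.2032]
ee_rot: [-3.141, -0.001, 1.567]
wrist_force: [0.3, 0.5, 0.6]
width: 0.094
finger_force: 0.0
```

Run:
```python
from h import *
s=snap('wrist','pics/w3.png')
for X in ((.387,-.242,.086),(.387,-.242,.05),(.3858,-.24,.012),(.534,-.251,.133),(.4431,-.412,.012)): print(X,proj(s,X).round(0))
im=s['pixels'][:,:,::-1]
cv2.imwrite('pics/w3c.png',cv2.resize(im[110:310,180:480],None,fx=2.6,fy=2.6,interpolation=cv2.INTER_CUBIC))
```

```text
(0.387, -0.242, 0.086) [[249. 192.]]
(0.387, -0.242, 0.05) [[249. 185.]]
(0.3858, -0.24, 0.012) [[248. 178.]]
(0.534, -0.251, 0.133) [[399. 211.]]
(0.4431, -0.412, 0.012) [[286. 288.]]
```

View pics/w3c.png

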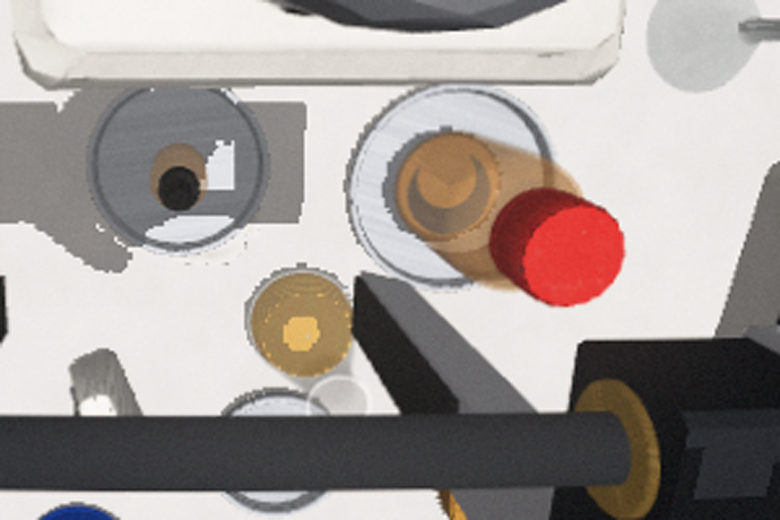

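The bottle stands in the large dish with its cap at (401,207), against an expected (399,211). The dropper bottle lies between the fingers at (249,182), about 3 mm further to +y, so I correct for that and descend.

Call:
carry_out(
  motion="0.015 0 0.13 0 0 0 1; 0 0 0.13 0 0 0 1; 0 0 0.13 0 0 0 1; 0 0 0.13 0 0 0 1; 0 0 0.13 0 0 0 1; 0 0 0.13 0 0 0 1; 0 0 0.1 0 0 0 1; 0 0 0 0 0 0 1; 0 0 0 0 0 0 1",
)

```text
time: 19.42
tool_pos: [0.3873, -0.2398, 0.0287]
ee_rot: [3.141, 0.0, 1.568]
wrist_force: [0.4, 0.6, -0.1]
width: 0.0935
finger_force: 0.0
```

Call:
carry_out(
  motion="0 0 0 0 0 0 0; 0 0 0 0 0 0 0; 0 0 0 0 0 0 0; 0 0 0 0 0 0 0; 0 0 0 0 0 0 0; 0 0 0 0 0 0 0; 0 0 0 0 0 0 0",
)

```text
time: 20.3
tool_pos: [0.3864, -0.2395, 0.0282]
ee_rot: [-3.142, -0.0, 1.568]
wrist_force: [0.0, -0.1, -0.9]
width: 0.0283
finger_force: 30.1
```

Call:
carry_out(
  motion="0 0 -0.1 0 0 0 0; 0 0 -0.15 0 0 0 0; 0 0 -0.15 0 0 0 0; 0 0 -0.15 0 0 0 0; 0 0 -0.15 0 0 0 0; 0 0 0 0 0 0 0; 0 0 0 0 0 0 0",
)

```text
time: 21.18
tool_pos: [0.386, -0.2391, 0.1668]
ee_rot: [-3.14, -0.001, 1.568]
wrist_force: [-0.3, 0.3, -0.1]
width: 0.0279
finger_force: 30.0
```

Run:
```python
from h import *
s=snap('top')
im=s['pixels'][:,:,::-1]
cv2.imwrite('pics/t2.png',cv2.resize(im[140:290,150:350],None,fx=4,fy=4,interpolation=cv2.INTER_CUBIC))
```

```text
(no output)
```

View pics/t2.png

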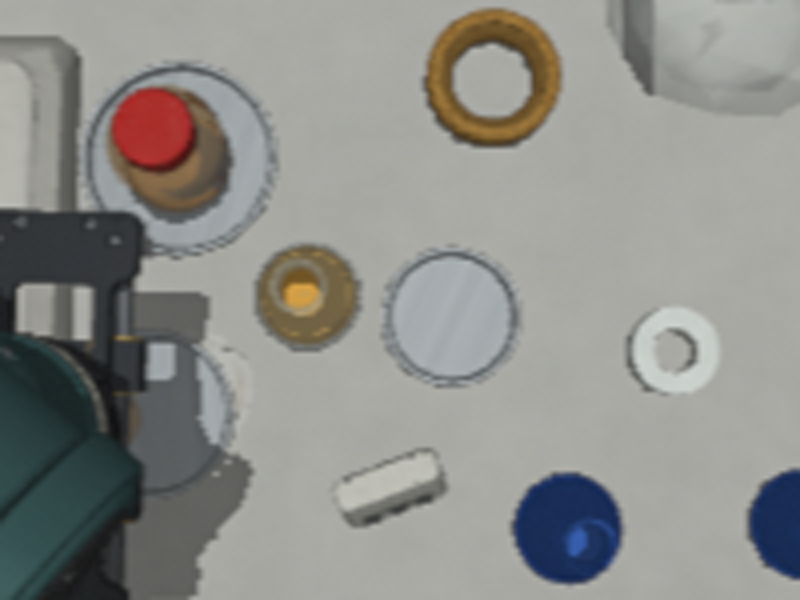

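The small dish is now empty at crop (452,317), the same fix as before, and the bottle stands well in the large dish. The dropper bottle goes across next.

Call:
carry_out(
  motion="-0.173 0.058 0 0 0 0 0; -0.173 0.058 0 0 0 0 0; -0.173 0.058 0 0 0 0 0; -0.173 0.058 0 0 0 0 0; -0.173 0.058 0 0 0 0 0; 0 0 0 0 0 0 0; 0 0 0 0 0 0 0",
)

```text
time: 22.1
tool_pos: [0.4433, -0.4116, 0.1665]
ee_rot: [-3.14, -0.003, 1.568]
wrist_force: [-0.5, 0.2, -0.5]
width: 0.0278
finger_force: 30.0
```

Call:
carry_out(
  motion="0 0 0.15 0 0 0 0; 0 0 0.15 0 0 0 0; 0 0 0.15 0 0 0 0; 0 0 0.13 0 0 0 0; 0 0 0.06 0 0 0 0; 0 0 0.03 0 0 0 0; 0 0 0.015 0 0 0 0; 0 0 0 0 0 0 0; 0 0 0 0 0 0 0",
)

```text
time: 23.22
tool_pos: [0.4443, -0.4131, 0.0322]
ee_rot: [3.14, 0.001, 1.568]
wrist_force: [-0.3, -0.9, 0.2]
width: 0.0281
finger_force: 30.0
```

Call:
carry_out(
  motion="0 0 0.015 0 0 0 0; 0 0 0 0 0 0 0; 0 0 0 0 0 0 0",
)

```text
time: 23.6
tool_pos: [0.444, -0.4127, 0.0283]
ee_rot: [3.141, 0.0, 1.568]
wrist_force: [0.5, -0.7, 1.0]
width: 0.028
finger_force: 30.0
```

Call:
carry_out(
  motion="0 0 0.005 0 0 0 0; 0 0 0 0 0 0 0; 0 0 0 0 0 0 0",
)

```text
time: 23.98
tool_pos: [0.444, -0.4128, 0.0283]
ee_rot: [3.141, 0.001, 1.568]
wrist_force: [-1.2, 1.3, 5.5]
width: 0.0279
finger_force: 30.0
```

Call:
carry_out(
  motion="0 0 0 0 0 0 1; 0 0 0 0 0 0 1; 0 0 0 0 0 0 1; 0 0 0 0 0 0 1; 0 0 -0.1 0 0 0 1; 0 0 -0.15 0 0 0 1; 0 0 -0.15 0 0 0 1; 0 0 -0.15 0 0 0 1; 0 0 -0.15 0 0 0 1; 0 0 -0.15 0 0 0 1; 0 0 0 0 0 0 1; 0 0 0 0 0 0 1",
)

```text
time: 25.48
tool_pos: [0.4436, -0.4123, 0.1957]
ee_rot: [-3.14, -0.002, 1.568]
wrist_force: [-0.2, -0.3, -0.9]
width: 0.0941
finger_force: 0.0
```

Call:
carry_out(
  motion="0.14 0.02 0 0 0 0 1; 0.14 0.02 0 0 0 0 1; 0.14 0.02 0 0 0 0 1; 0 0 0 0 0 0 1; 0 0 0 0 0 0 1",
)

```text
time: 26.1
tool_pos: [0.4557, -0.329, 0.1959]
ee_rot: [-3.14, -0.001, 1.568]
wrist_force: [0.5, 1.0, -0.1]
width: 0.0939
finger_force: 0.0
```

Call:
carry_out(
  motion="0.003 0 0.14 0 0 0 1; 0 0 0.14 0 0 0 1; 0 0 0.14 0 0 0 1; 0 0 0.14 0 0 0 1; 0 0 0.07 0 0 0 1; 0 0 0 0 0 0 1; 0 0 0 0 0 0 0; 0 0 0 0 0 0 0; 0 0 0 0 0 0 0; 0 0 0 0 0 0 0; 0 0 0 0 0 0 0; 0 0 0 0 0 0 0",
)

```text
time: 27.6
tool_pos: [0.4561, -0.3281, 0.0713]
ee_rot: [-3.141, -0.0, 1.568]
wrist_force: [-0.5, 0.1, -0.9]
width: 0.0384
finger_force: 29.5
```

Call:
carry_out(
  motion="0 0 -0.1 0 0 0 0; 0 0 -0.1 0 0 0 0; 0 0 -0.1 0 0 0 0; 0 0 0 0 0 0 0; 0 0 0 0 0 0 0",
)

```text
time: 28.22
tool_pos: [0.4558, -0.3278, 0.1302]
ee_rot: [-3.141, -0.001, 1.568]
wrist_force: [1.0, 0.6, -0.5]
width: 0.0382
finger_force: 29.5
```

Call:
carry_out(
  motion="0.11 -0.087 0 0 0 0 0; 0.11 -0.087 0 0 0 0 0; 0.11 -0.087 0 0 0 0 0; 0.11 -0.087 0 0 0 0 0; 0 0 0 0 0 0 0; 0 0 0 0 0 0 0; 0 0 0.1 0 0 0 0; 0 0 0.08 0 0 0 0; 0 0 0.05 0 0 0 0; 0 0 0.025 0 0 0 0; 0 0 0 0 0 0 0; 0 0 0 0 0 0 0",
)

```text
time: 29.72
tool_pos: [0.3873, -0.2402, 0.0809]
ee_rot: [3.141, 0.001, 1.568]
wrist_force: [0.8, -0.4, 0.1]
width: 0.0382
finger_force: 29.5
```

Run:
```python
from h import *
c=snap('scene');im=c['pixels']
cv2.imwrite('pics/s3.png',cv2.resize(im[140:260,140:340,::-1],None,fx=4,fy=4,interpolation=cv2.INTER_CUBIC))
print((proj(c,[[.534,-.251,.133],[.3858,-.24,.012],[.4431,-.412,.086],[.4431,-.412,.003]])-[140,140])*4)
```

```text
[[187.87850579  42.06743793]
 [176.86247321 362.78425155]
 [494.27202595 169.33086406]
 [493.32861646 306.4767781 ]]
```

View pics/s3.png

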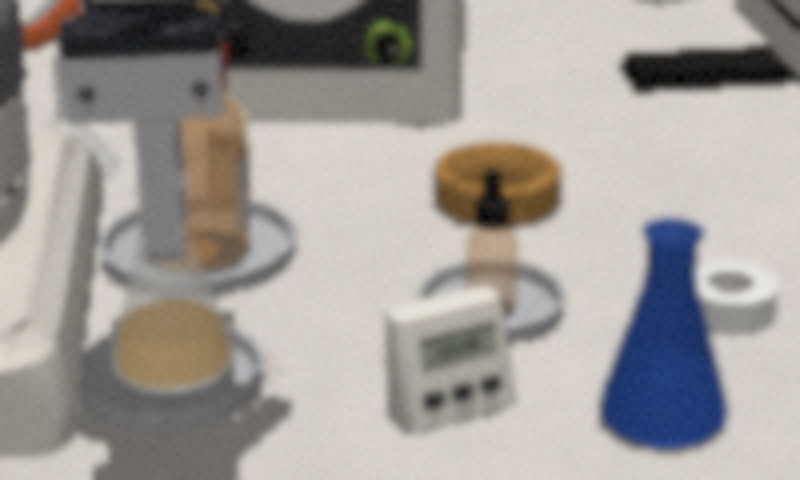

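The dropper bottle stands in the small dish with its tip at crop (491,172), against an expected (494,169). The flask hangs just above the medium dish, and I lower the rest of the way.

Call:
carry_out(
  motion="0 0 0.02 0 0 0 0; 0 0 0.012 0 0 0 0; 0 0 0 0 0 0 0; 0 0 0 0 0 0 0",
)

```text
time: 30.28
tool_pos: [0.387, -0.2399, 0.0741]
ee_rot: [3.141, -0.0, 1.568]
wrist_force: [-0.6, 0.5, 2.5]
width: 0.0382
finger_force: 29.7
```

Call:
carry_out(
  motion="0 0 0.005 0 0 0 0; 0 0 0 0 0 0 0; 0 0 0 0 0 0 0",
)

```text
time: 30.65
tool_pos: [0.387, -0.24, 0.0741]
ee_rot: [3.141, 0.0, 1.568]
wrist_force: [-2.5, 1.9, 7.7]
width: 0.0378
finger_force: 30.2
```

Contact is made, so I release, rise and back away toward the robot.

Call:
carry_out(
  motion="0 0 0 0 0 0 1; 0 0 0 0 0 0 1; 0 0 0 0 0 0 1; 0 0 0 0 0 0 1; 0 0 -0.1 0 0 0 1; 0 0 -0.15 0 0 0 1; 0 0 -0.15 0 0 0 1; 0 0 -0.15 0 0 0 1; 0 0 -0.1 0 0 0 1; 0 0 0 0 0 0 1",
)

```text
time: 31.9
tool_pos: [0.3877, -0.2405, 0.2045]
ee_rot: [3.138, 0.002, 1.568]
wrist_force: [0.0, -0.7, 0.3]
width: 0.094
finger_force: 0.0
```

Call:
carry_out(
  motion="0.2 -0.1 0 0 0 0 1; 0.2 -0.1 0 0 0 0 1; 0.2 -0.1 0 0 0 0 1; 0.2 -0.1 0 0 0 0 1; 0.2 -0.1 0 0 0 0 1; 0.2 0 0 0 0 0 1; 0 0 0 0 0 0 1; 0 0 0 0 0 0 1",
)

```text
time: 32.9
tool_pos: [0.2874, 0.0001, 0.202]
ee_rot: [-3.14, 0.0, 1.568]
wrist_force: [-0.3, 0.7, 0.2]
width: 0.0942
finger_force: 0.0
```

Run:
```python
from h import *
s=snap('top');im=s['pixels'][:,:,::-1]
cv2.imwrite('pics/t4.png',cv2.resize(im[140:290,150:350],None,fx=4,fy=4,interpolation=cv2.INTER_CUBIC))
I=s['pixels'].astype(int);red=(I[...,0]>120)&(I[...,1]<70);y,x=np.nonzero(red[140:260,160:300]);print(ray(s,x.mean()+160,y.mean()+140,.133))
print('flask rim px exp',(proj(s,[[.3858,-.24,.107],[.4431,-.412,.086]])-[150,140])*4)
```

```text
[ 0.53587532 -0.25104887  0.133     ]
flask rim px exp [[126.99207435 416.85701583]
 [456.06887661 312.34668854]]
```

View pics/t4.png

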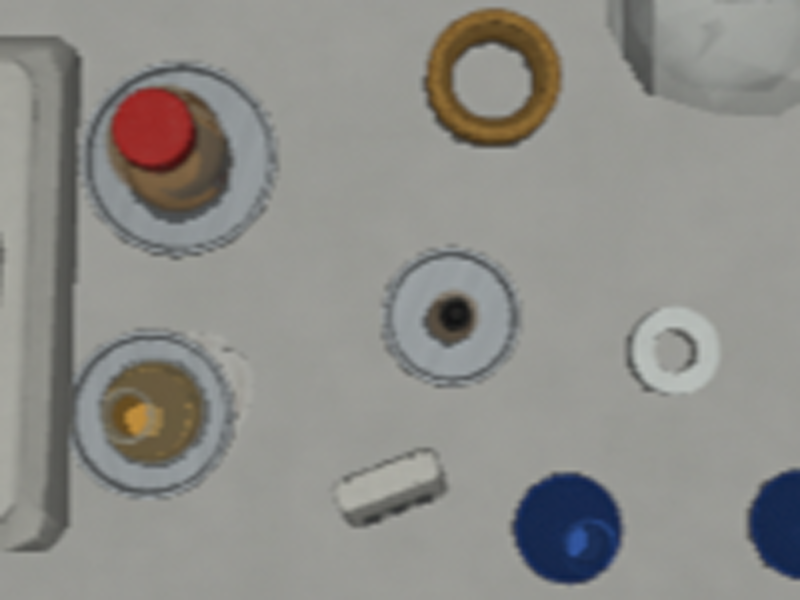

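All three vessels stand centred in their right dishes: bottle cap at crop (152,129), flask at (152,412) and dropper bottle at (452,315). The bystanders have not moved and the arm is clear, so I hand in.

```bash
python3 -c "
from bench import robot
print(robot.close_job())"
```

```text
the job is handed in; nothing more can be done
None
```

The job is handed in. In the last top view the large bottle, conical flask and dropper bottle each stood upright and centred in the largest, middle-sized and smallest dish, the bystanders looked unmoved, and the clock was at about 33 s; the hand-in call gave no verdict back.

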